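# Stand the red-banded antenna on its ground plate

## Robot

A 7-joint arm with a two-finger parallel gripper is mounted at the origin on the work surface. World frame = base frame: x ahead of the robot, y to its left, z up, the work surface at z = 0. Lengths are in m, angles in rad, forces in N, time in s.
With the tool pointing down it reaches from about 0.35 to 0.9 m from the base axis. Payload 7.2 kg.
Tool frame: the origin (TCP) lies on the centre line of the jaws, within the pads' length; the fingertips stand 17 mm ahead of it and the grasp point (between the pads) lies 2 mm behind it (tips_ahead is the distance from the TCP to the fingertips, in m); z points along the fingers, y is the line along which they close (so a half turn about z gives the same grasp; the last joint's range is limited). The gripper opens to 85 mm and grips with 20 to 120 N. Pads are 22 mm wide; open, the fingers measure 114 mm over their backs; the gripper's body (76 mm by 85 mm) begins 54 mm behind the grasp point. The pads swing forward as they close: fully open they stand 13 mm farther back than shut.
Start: joints at [1.169, 0.411, -0.013, 1.596, 0.006, 1.134, -0.082], TCP at [0.205, -0.591, 0.248] pointing down, gripper open.
Joint ranges: [-2.95, 2.95], [-0.29, 1.99], [-1.47, 1.44], [0.14, 2.54], [-1.03, 4.17], [0.13, 1.85], [-2.86, 2.86]. Speed limits (rad/s): [2.39, 2.39, 3.01, 3.01, 3.14, 3.14, 3.14].

## Interface

Orientations are given as a unit quaternion [x, y, z, w].
In Python, from workcell import * gives the robot as it stands.
- The arm moves only by the tool play_rows, never from a script. Its argument "motion" is a list of rows, each a list of 7 numbers: the shift along the tool's x, y, z in units of 25 mm (1.0 is 25 mm), then the turn, a rotation vector about the tool's x, y, z in units of 5 degrees (1.0 is 5 degrees), then the opening in per cent of the stroke, from 0 (shut) to 100 (fully open). A call has 1 to 12 rows; each row is the pose to reach, as a shift and turn from the pose commanded when the call began, along the tool's axes at that moment; what a row does not reach only later rows make up. A row lasts 1/10 s, in which the tool goes at most 50 mm and 8.59 degrees, less where a joint would pass 70% of its speed; a pose out of reach is approached as far as the arm can. A call with a gripper value outside its range is refused whole. The fingers move at their own pace and stop on an object; "squeeze" is the grip in N (left out, the last holds). Time passes only in rows, so rows that repeat a pose let the fingers close. It gives the time, the measured TCP pose, the force, the opening and the grip force at its end, in the units of the state.
- get_obs(): the state, without advancing time (a new reading comes with each control period).
- capture(name): name is "side" or "top" or "wrist"; returns the picture (420x560x3 uint8, red, green, blue); there is no depth.
- camera_model(name): a dict with "K" (3x3 intrinsics, pixels), "camera_from_world" (4x4, takes a point from world to camera coordinates); the wrist camera has in their place "mount" (4x4, takes a point from camera to tool coordinates, whose origin is the TCP and whose axes are the flange's). Camera axes: x right, y up, looking along -z (the intrinsics and any distortion apply to the point x, -y, -z); pixel columns grow to the right and rows downward; lengths in m; the calibration is good to about 2 mm. A picture is of the moment at which its call begins: read the wrist's pose just before it. camera_model takes no time and is no camera call.
- finish_job(): hands the job in; it is judged then, once.
The state is a dict: "clock": time; "joints": joint angles; "dq": joint speeds; "effort": joint torques, N m; "tcp_pos": TCP position; "orientation": TCP orientation; "force": force on the tool from outside, world axes, zero at the start; "wrist_torque": the same for the moment, N m; "width": opening from 0.0 (shut) to 1.0 (fully open); "grip_force": force on a finger pad.
Only numpy, scipy, OpenCV 4.12 (cv2) and the standard library are available. Lean on these libraries where they do the work, as an engineer would, in place of code of your own. Each camera call takes 0.05 s, during which the arm holds its last target. There are 200 camera calls.

## Task

Take the red-banded antenna from its rest and stand it upright on its foot on the steel ground plate, with the foot inside the white ring; set it down rather than drop it. Let go and watch it for two seconds to be sure that it stands still by itself. Leave the blue-banded antenna in its rest.

Things in the scene. Friction and masses are not known exactly. Their poses are not given: they have to be found in the camera images.
- antenna_red: Stub antenna with RED bands under and at the tip of its grey sleeve, 185 mm long, 0.2 kg, one rigid piece: steel foot disc 36 mm across, 12 mm thick; black copper-ringed coil body 26 mm across up to 85 mm; plain sleeve 20 mm across, 85 to 185 mm. Origin: centre of the foot's underside; z runs along it to the tip. Starts in its rest, leaning 40 degrees.
- antenna_blue: Stub antenna with BLUE bands under and at the tip of its grey sleeve, 185 mm long, 0.2 kg, one rigid piece: steel foot disc 36 mm across, 12 mm thick; black copper-ringed coil body 26 mm across up to 85 mm; plain sleeve 20 mm across, 85 to 185 mm. Origin: centre of the foot's underside; z runs along it to the tip. Leans in a rest like the red one's.
- rest_red: White plastic rest fixed to the table, holding the red-banded antenna at 40 degrees from vertical, tip towards the rest's +x (within 15 degrees of world +x, away from the robot). A V trough, open above, carries the coil body up to 78 mm along it; a stop plate is under the foot. Base 125 x 64 mm. The sleeve is free all round; the antenna lifts straight up. Origin: on the table below the foot.
- ground_plate: Dark steel disc lying flat on the table and fixed, 130 mm diameter, 6 mm thick, with a painted white ring round its middle (inner diameter 80 mm, flat). Origin at the centre of its underside, z up, so its top face is 6 mm above the origin.
Not all that is in view belongs to the job. What is shaped like the antenna_red but green or purple is not meant.

How it is judged:
By the outcome, as a careful person would: the job done as asked, in the order asked, and still so for the second after the job is handed in, with the robot touching nothing.
It also fails if it takes over 42 s, if anything falls off the work surface, if the arm or the gripper's body presses on something with over 40 N, if the wrist force passes 120 N, or if a joint passes its speed limit or range.

## Working session

There is one attempt and no reset: what is moved stays moved. The work goes in short steps, Python scripts to look and compute and a tool call to move; the robot and the scene stay as the last step left them, time stands still between calls to the robot, and variables do not carry over. Pictures are saved under pics/ and viewed, at most 11 in all, crops included, and the job is handed in when it is done.

Besides the shell and the picture viewer there is one more tool, called in YAML: its name, and indented under it one key for each argument. play_rows: Moves the arm, as the interface text tells. Its arguments: {"type":"object","properties":{"motion":{"type":"array"},"squeeze":{"type":"number"}},"required":["motion"]}

```bash
mkdir -p pics; python3 - <<'E'
from workcell import *
import cv2,numpy as np
o=get_obs();print({k:np.round(v,3).tolist() for k,v in o.items()})
ims=[]
for n in("side","top"):
    im=capture(n)[:,:,::-1];cv2.imwrite(f"pics/{n}0.png",im)
    m=camera_model(n);print(n,{k:(np.round(v,4).tolist() if not isinstance(v,str) else v) for k,v in m.items()})
m=camera_model("wrist");print({k:(np.round(v,4).tolist() if not isinstance(v,str) else v) for k,v in m.items()})
E
```

```text
{'clock': 0.0, 'joints': [1.169, 0.412, -0.013, 1.597, 0.006, 1.134, -0.082], 'dq': [-0.001, -0.001, 0.0, 0.0, 0.001, 0.0, 0.0], 'effort': [-0.001, -60.063, 0.681, -29.942, 0.014, 0.011, 0.0], 'tcp_pos': [0.205, -0.59, 0.247], 'orientation': [0.986, 0.166, -0.0, -0.001], 'force': [-0.254, -0.466, -0.47], 'wrist_torque': [0.084, -0.028, 0.042], 'grip_force': 0.0, 'width': 1.003}
side {'K': [[398.0364, 0.0, 278.4986], [0.0, 398.0364, 208.9294], [0.0, 0.0, 1.0]], 'camera_from_world': [[-0.9981, -0.0605, -0.013, 0.4271], [0.0292, -0.6456, 0.7631, -0.0884], [-0.0546, 0.7613, 0.6461, -0.8937], [0.0, 0.0, 0.0, 1.0]]}
top {'K': [[379.5063, 0.0, 277.7615], [0.0, 379.5063, 211.6194], [0.0, 0.0, 1.0]], 'camera_from_world': [[-0.0061, -0.9999, 0.0142, -0.0457], [0.9803, -0.0032, 0.1975, -0.4358], [-0.1974, 0.0151, 0.9802, -0.9332], [0.0, 0.0, 0.0, 1.0]]}
{'K': [[297.6775, 0.0, 288.0528], [0.0, 297.6775, 206.579], [0.0, 0.0, 1.0]], 'mount': [[0.0002, 0.9526, 0.3042, 0.0766], [1.0, 0.0002, -0.0012, -0.001], [-0.0012, 0.3042, -0.9526, -0.1248], [0.0, 0.0, 0.0, 1.0]]}
```

View pics/side0.png

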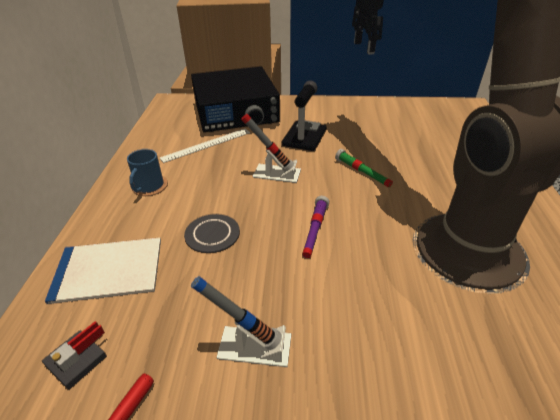

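View pics/top0.png

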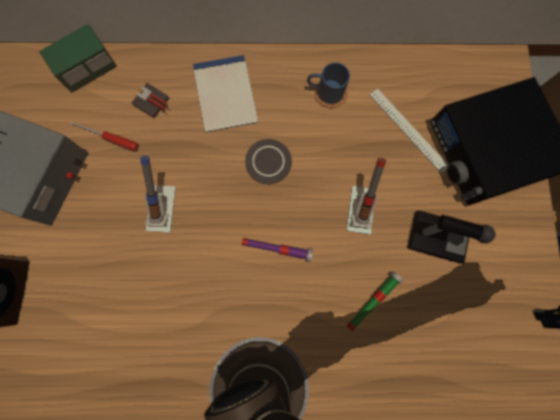

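The candidates in the top view are:
- Antenna in a rest at (368,190). It has red bands, a grey sleeve and a coil body, so this is my choice.
- Blue-banded antenna in its rest at (152,190).
- Purple lying piece with red bands at (277,249).
- Green lying piece with red bands at (375,300).
- Red screwdriver at (118,141).

The plate is at (268,161) in the top view and (212,233) in the side view.

```bash
cat >h.py <<'E'
import numpy as np,cv2
from workcell import *
def cam(n):
    m=camera_model(n);K=np.array(m["K"]);T=np.array(m["camera_from_world"]);return K,T
def ray(n,p,KT=None):
    K,T=KT or cam(n);d=np.linalg.solve(K,[p[0],p[1],1]);d=d*[1,-1,-1]
    R=T[:3,:3];c=-R.T@T[:3,3];v=R.T@d;return c,v/np.linalg.norm(v)
def plane(n,p,z,KT=None):
    c,v=ray(n,p,KT);return c+v*(z-c[2])/v[2]
def tri(r1,r2):
    A=np.array([r1[1],-r2[1]]).T;s=np.linalg.lstsq(A,r2[0]-r1[0],rcond=None)[0]
    a=r1[0]+s[0]*r1[1];b=r2[0]+s[1]*r2[1];return (a+b)/2,np.linalg.norm(a-b)
def red(im,box):
    x0,y0,x1,y1=box;h=cv2.cvtColor(im[y0:y1,x0:x1],cv2.COLOR_BGR2HSV)
    m=(((h[...,0]<8)|(h[...,0]>172))&(h[...,1]>150)&(h[...,2]>70)).astype(np.uint8)
    n,l,s,c=cv2.connectedComponentsWithStats(m,connectivity=8)
    return [(c[i]+[x0,y0],s[i,4],s[i,:4]) for i in range(1,n) if s[i,4]>8]
E
python3 - <<'E'
from h import *
S=cv2.imread("pics/side0.png");T=cv2.imread("pics/top0.png")
bs=sorted(red(S,(225,100,310,185)),key=lambda b:-b[1]);bt=sorted(red(T,(340,145,400,235)),key=lambda b:-b[1])
for b in bs:print("S",np.round(b[0],1),b[1],b[2])
for b in bt:print("T",np.round(b[0],1),b[1],b[2])
# plate: dark disc
for n,im,(x0,y0,x1,y1) in(("side",S,(175,205,250,260)),("top",T,(235,130,302,190))):
    h=cv2.cvtColor(im[y0:y1,x0:x1],cv2.COLOR_BGR2HSV);m=((h[...,1]<70)).astype(np.uint8)
    c=max(cv2.findContours(m,cv2.RETR_EXTERNAL,cv2.CHAIN_APPROX_NONE)[0],key=cv2.contourArea)
    e=cv2.fitEllipse(c);p=np.add(e[0],(x0,y0));print(n,p,e[1],plane(n,p,.005).round(4))
a=cv2.resize(S[95:190,220:315],None,fx=4,fy=4,interpolation=2);b=cv2.resize(T[145:240,325:420],None,fx=4,fy=4,interpolation=2)
cv2.imwrite("pics/crop.png",np.hstack([a,b]))
E
```

```text
S [273.2 148. ] 68 [42 43 12 11]
S [245.8 117.8] 53 [17 14  9  9]
T [368.2 200.9] 71 [24 52 10  9]
T [380.4 163.2] 46 [37 14  8  8]
side [211.54319763 233.11011696] (36.09501647949219, 54.22403335571289) [ 0.5864 -0.0165  0.005 ]
top [267.92295837 161.12953949] (40.671443939208984, 42.26881408691406) [ 0.5852 -0.0222  0.005 ]
```

View pics/crop.png

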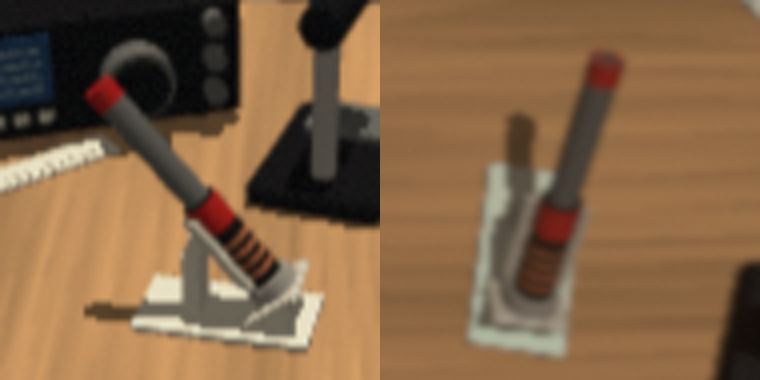

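The crop shows the chosen piece: a plain grey sleeve, red bands at the tip (side 246,118) and under the sleeve (273,148), a copper-ringed coil, and a white rest. It's the right one.

```bash
python3 - <<'E'
from h import *
S=cv2.imread("pics/side0.png");T=cv2.imread("pics/top0.png")
lo,d1=tri(ray("side",(273.2,148)),ray("top",(368.2,200.9)))
hi,d2=tri(ray("side",(245.8,117.8)),ray("top",(380.4,163.2)))
a=hi-lo;L=np.linalg.norm(a);a/=L
print(lo.round(4),hi.round(4),"gaps",d1.round(4),d2.round(4),"L",L.round(4),"lean",np.degrees(np.arccos(a[2])),"az",np.degrees(np.arctan2(a[1],a[0])))
for n,im,(x0,y0,x1,y1) in(("side",S,(192,215,232,250)),("top",T,(248,141,290,182))):
    g=cv2.cvtColor(im[y0:y1,x0:x1],cv2.COLOR_BGR2GRAY).astype(float)
    ys,xs=np.where((g>np.median(g)+35))
    p=np.c_[xs,ys].astype(np.float32);e=cv2.fitEllipse(p);q=np.add(e[0],(x0,y0));print(n,len(p),q,e[1],plane(n,q,.006).round(4))
E
```

```text
[ 0.4561 -0.2732  0.0821] [ 0.5267 -0.2849  0.1641] gaps 0.0033 0.0028 L 0.1088 lean 41.1060584207468 az -9.442851181679455
side 297 [211.78477859 230.20977688] (32.1659049987793, 41.01675033569336) [ 0.5874 -0.0254  0.006 ]
top 347 [268.87571907 160.50873375] (44.23707580566406, 44.97772979736328) [ 0.5867 -0.0248  0.006 ]
```

```bash
cat >>h.py <<'E'
from scipy.spatial.transform import Rotation as Ro
def togo(pos,R):
    o=get_obs();R0=Ro.from_quat(o["orientation"]);d=R0.inv().apply(np.array(pos)-o["tcp_pos"])/.025
    w=np.degrees((R0.inv()*R).as_rotvec())/5
    print("at",np.round(o["tcp_pos"],4),"shift",d.round(2),"turn",w.round(2));return d,w
def tool(az,tilt):  # x forward along az, z down, tilted forward
    a=np.radians(az);x=[np.cos(a),np.sin(a),0];y=[np.sin(a),-np.cos(a),0]
    return Ro.from_matrix(np.array([x,y,[0,0,-1]]).T)*Ro.from_euler('y',tilt,degrees=True)
E
python3 - <<'E'
from h import *
p,g=tri(ray("side",(308,92)),ray("top",(482,235)));print("mic",p.round(3),g.round(3))
togo([.495,-.28,.25],tool(-9.4,0))
E
```

```text
mic [ 0.364 -0.522  0.131] 0.006
at [ 0.2046 -0.5901  0.2475] shift [15.04 -7.91 -0.09] turn [-0.02  0.01  5.71]
```

play_rows:
  motion:
    - [0.4, -0.2, -0.4, 0, 0, 0.2, 100]
    - [1.4, -0.7, -0.8, 0, 0, 0.6, 100]
    - [2.8, -1.5, -1.0, 0, 0, 1.1, 100]
    - [4.3, -2.3, -1.0, 0, 0, 1.7, 100]
    - [5.8, -3.1, -1.0, 0, 0, 2.3, 100]
    - [7.3, -3.9, -1.0, 0, 0, 2.9, 100]
    - [8.8, -4.7, -1.0, 0, 0, 3.5, 100]
    - [10.3, -5.5, -1.0, 0, 0, 4.1, 100]
    - [11.8, -6.3, -1.0, 0, 0, 4.7, 100]
    - [13.2, -7.0, -0.8, 0, 0, 5.2, 100]
    - [14.4, -7.6, -0.4, 0, 0, 5.6, 100]
    - [15.0, -7.9, -0.1, 0, 0, 5.7, 100]

```text
clock: 1.3
tcp_pos: [0.4964, -0.2775, 0.25]
orientation: [0.997, -0.08, 0.0, -0.001]
force: [0.0, -0.2, -0.3]
width: 0.998
grip_force: 0.0
```

```bash
python3 - <<'E'
from h import *
o=get_obs();im=capture("wrist")[:,:,::-1];cv2.imwrite("pics/w1.png",im)
np.save("w1.npy",np.r_[o["tcp_pos"],o["orientation"]])
print(o["clock"],o["joints"]);togo([.495,-.28,.25],tool(-9.4,0))
E
```

```text
1.3 [ 0.5274082   0.32004428 -0.12952641  1.72697894  0.04402128  1.09792418
 -1.34720984]
at [ 0.4972 -0.2758  0.2487] shift [-0.06  0.18 -0.05] turn [-0.03  0.01  0.06]
```

View pics/w1.png

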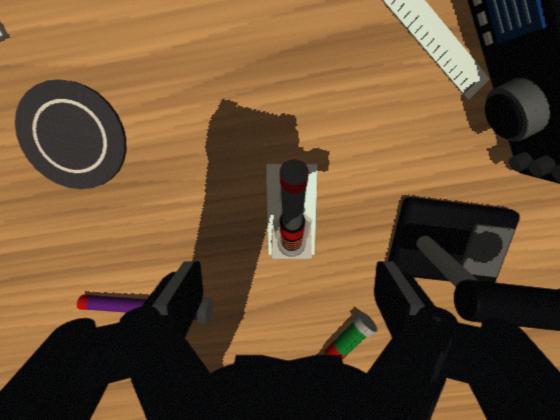

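Wrist view: the antenna lies in line with the jaws, tip at (293,168) and lower band at (291,232), with its rest square to the picture. The plate ring is at (69,135), and the mic stand is to the right, clear of the fingers.

```bash
python3 - <<'E'
from h import *
im=cv2.imread("pics/w1.png");q=np.load("w1.npy");m=camera_model("wrist")
W=np.eye(4);W[:3,:3]=Ro.from_quat(q[3:]).as_matrix();W[:3,3]=q[:3]
KT=(np.array(m["K"]),np.linalg.inv(W@np.array(m["mount"])))
h=cv2.cvtColor(im[155:250,270:312],cv2.COLOR_BGR2HSV);msk=(((h[...,0]<8)|(h[...,0]>172))&(h[...,1]>150)&(h[...,2]>45)).astype(np.uint8)
n,l,s,c=cv2.connectedComponentsWithStats(msk)
bl=[c[i]+[270,155] for i in range(1,n) if s[i,4]>20];print(np.round(bl,1),s[1:,4])
bl=sorted(bl,key=lambda b:b[1])
for nm,p,side,top in(("hi",bl[0],(245.8,117.8),(380.4,163.2)),("lo",bl[1] if len(bl)>1 else (291,232),(273.2,148),(368.2,200.9))):
    r=ray("",p,KT);a,g=tri(r,ray("side",side));b,g2=tri(r,ray("top",top));print(nm,a.round(4),g.round(4),b.round(4),g2.round(4))
g=cv2.cvtColor(im[90:180,22:118],cv2.COLOR_BGR2GRAY);msk=(g>130).astype(np.uint8)
n,l,s,c=cv2.connectedComponentsWithStats(msk);i=1+np.argmax(s[1:,2]*s[1:,3]*(s[1:,4]<900));ys,xs=np.where(l==i)
e=cv2.fitEllipse(np.c_[xs,ys].astype(np.float32));p=np.add(e[0],(22,90));print("ring",p,e[1],s[i],plane("",p,.006,KT).round(4))
E
```

```text
[[292.6 186.6]
 [292.1 234.5]] [  2   1   1   2   3 231   1   1 175   2   1]
hi [ 0.5242 -0.2836  0.1666] 0.0073 [ 0.5223 -0.2837  0.1711] 0.0023
lo [ 0.4538 -0.2729  0.085 ] 0.0085 [ 0.4521 -0.2727  0.0893] 0.0035
ring [ 69.17953491 135.56336975] (62.77621078491211, 78.38278198242188) [ 10   9  75  74 760] [ 0.5869 -0.0239  0.006 ]
```

play_rows:
  motion:
    - [-0.1, 0.1, 0.4, 0, 0, 0, 100]
    - [-0.1, 0.1, 1.0, 0, 0, 0, 100]
    - [-0.1, 0.1, 1.7, 0, 0, 0, 100]
    - [-0.1, 0.1, 2.4, 0, 0, 0, 100]
    - [-0.1, 0.1, 3.1, 0, 0, 0, 100]
    - [-0.1, 0.1, 3.8, 0, 0, 0, 100]
    - [-0.1, 0.1, 4.4, 0, 0, 0, 100]
    - [-0.1, 0.1, 4.8, 0, 0, 0, 100]
    - [-0.1, 0.1, 4.8, 0, 0, 0, 100]
    - [-0.1, 0.1, 4.8, 0, 0, 0, 100]

```text
clock: 2.35
tcp_pos: [0.4911, -0.2839, 0.131]
orientation: [0.997, -0.082, -0.0, 0.0]
force: [0.8, 0.1, 1.0]
width: 1.001
grip_force: 0.0
```

```bash
python3 - <<'E'
from h import *
o=get_obs();print(o["force"]);togo([.4925,-.2789,.128],tool(-9.0,0))
cv2.imwrite("pics/w2.png",capture("wrist")[:,:,::-1])
E
```

```text
[0.75618818 0.06512176 1.00341009]
at [ 0.4911 -0.2839  0.131 ] shift [ 0.02 -0.21  0.12] turn [ 0.   -0.   -0.09]
```

View pics/w2.png

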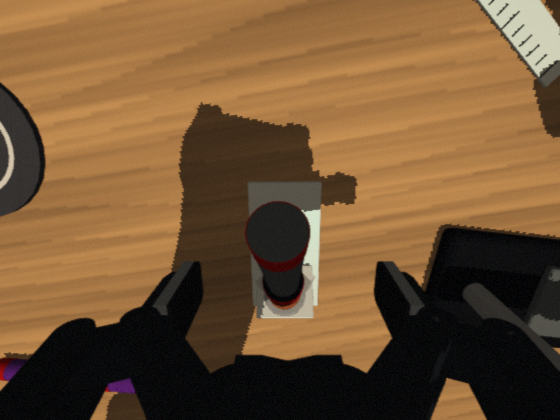

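The antenna (tip 278,232; lower band 285,290) sits about 4 mm left of the jaw centre line (289). I'll shift by -0.2 in tool y and then close.

play_rows:
  motion:
    - [0, -0.2, 0.1, 0, 0, 0, 100]
    - [0, -0.2, 0.1, 0, 0, 0, 100]
    - [0, -0.2, 0.1, 0, 0, 0, 70]
    - [0, -0.2, 0.1, 0, 0, 0, 45]
    - [0, -0.2, 0.1, 0, 0, 0, 30]
    - [0, -0.2, 0.1, 0, 0, 0, 22]
    - [0, -0.2, 0.1, 0, 0, 0, 15]
    - [0, -0.2, 0.1, 0, 0, 0, 5]
    - [0, -0.2, 0.1, 0, 0, 0, 0]
    - [0, -0.2, 0.1, 0, 0, 0, 0]
    - [0, -0.2, 0.1, 0, 0, 0, 0]
    - [0, -0.2, 0.1, 0, 0, 0, 0]
  squeeze: 60

```text
clock: 3.6
tcp_pos: [0.4923, -0.2794, 0.1287]
orientation: [0.997, -0.082, 0.0, 0.001]
force: [-1.1, -5.5, 2.7]
width: 0.215
grip_force: 58.6
```

play_rows:
  motion:
    - [0, 0, -0.3, 0, 0, 0, 0]
    - [0, 0, -0.8, 0, 0, 0, 0]
    - [0, 0, -1.4, 0, 0, 0, 0]
    - [0, 0, -2.0, 0, 0, 0, 0]
    - [0, 0, -2.6, 0, 0, 0, 0]
    - [0, 0, -3.2, 0, 0, 0, 0]
    - [0, 0, -3.8, 0, 0, 0, 0]
    - [0, 0, -4.4, 0, 0, 0, 0]
    - [0, 0, -4.8, 0, 0, 0, 0]
    - [0, 0, -5.0, 0, 0, 0, 0]
    - [0, 0, -5.0, 0, 0, 0, 0]

```text
clock: 4.7
tcp_pos: [0.4925, -0.2779, 0.2537]
orientation: [0.997, -0.082, 0.0, -0.0]
force: [-1.0, -0.0, -1.9]
width: 0.209
grip_force: 64.4
```

```bash
python3 - <<'E'
from h import *
o=get_obs();print(o["force"],o["width"],o["wrist_torque"],o["joints"].round(2) if hasattr(o["joints"],"round") else o["joints"])
S=capture("side")[:,:,::-1];cv2.imwrite("pics/s3.png",S);T=capture("top")[:,:,::-1];cv2.imwrite("pics/t3.png",T)
for n,im,b in(("S",S,(200,20,320,200)),("T",T,(330,110,430,240))):
    for c in red(im,b):print(n,c[0].round(1),c[1])
togo([.587,-.024,.25],tool(-9,40))
E
```

```text
[-0.97660141 -0.01800796 -1.94413035] 0.20857106067959763 [-3.64387136e-02  3.06175313e-03 -3.63805405e-05] [ 0.53  0.31 -0.13  1.73  0.04  1.1  -1.35]
S [244.2  75.3] 12
S [270.7 111.4] 76
T [379.7 189.4] 62
at [ 0.492  -0.2779  0.2527] shift [  2.1  -10.64   0.11] turn [ 0.02  8.01 -0.07]
```

View pics/s3.png

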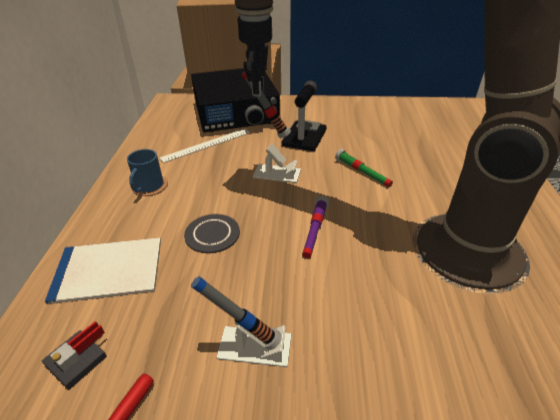

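The red antenna is lifted and held (red band at side 271,111), and its rest is empty. Next I turn it upright while moving over the plate.

play_rows:
  motion:
    - [0.1, -0.3, 0, 0, 0.3, 0, 0]
    - [0.2, -1.0, 0, 0, 0.8, 0, 0]
    - [0.4, -2.0, 0, 0, 1.5, 0, 0]
    - [0.6, -3.1, 0, 0, 2.3, 0, 0]
    - [0.8, -4.2, 0, 0, 3.1, 0, 0]
    - [1.0, -5.3, 0, 0, 4.0, 0, 0]
    - [1.2, -6.4, 0, 0, 4.8, 0, 0]
    - [1.4, -7.5, 0, 0, 5.6, 0, 0]
    - [1.7, -8.6, 0, 0, 6.4, 0, 0]
    - [1.9, -9.6, 0, 0, 7.2, 0, 0]
    - [2.0, -10.3, 0.1, 0, 7.8, 0, 0]
    - [2.1, -10.6, 0.1, 0, 8.0, 0, 0]

```text
clock: 6.0
tcp_pos: [0.5842, -0.0326, 0.2498]
orientation: [0.939, -0.078, 0.333, 0.03]
force: [0.6, -1.2, -1.7]
width: 0.213
grip_force: 64.4
```

play_rows:
  motion:
    - [0, 0, 0, 0, 0, 0, 0]
    - [0, 0, 0, 0, 0, 0, 0]
    - [0, 0, 0, 0, 0, 0, 0]

```text
clock: 6.3
tcp_pos: [0.5848, -0.0343, 0.2509]
orientation: [0.939, -0.079, 0.332, 0.031]
force: [0.1, 0.1, -1.7]
width: 0.213
grip_force: 64.3
```

```bash
python3 - <<'E'
from h import *
o=get_obs();print(o["clock"],o["joints"],o["force"])
togo([.587,-.024,.25],tool(-9,40))
for n in("side","top"):
    im=capture(n)[:,:,::-1];cv2.imwrite(f"pics/{n}4.png",im)
    for c in red(im,(150,60,330,290)):print(n,c[0].round(1),c[1],c[2])
a=cv2.imread("pics/side4.png")[60:280,130:330];b=cv2.imread("pics/top4.png")[60:280,180:380]
cv2.imwrite("pics/c4.png",cv2.resize(np.hstack([a,b]),None,fx=2,fy=2,interpolation=2))
E
```

```text
6.3 [-0.00306061  0.08515956 -0.13820291  2.22793689  0.88551264  0.26835277
 -2.67176331] [ 0.08075812  0.12591849 -1.74431212]
at [ 0.5848 -0.0343  0.2509] shift [-0.01 -0.42  0.04] turn [ 0.14  0.2  -0.07]
side [194.6 119.6] 99 [40 54 11 12]
side [196.5 167.5] 89 [ 41 102  12  11]
side [317.1 217.2] 71 [161 153  12  10]
side [306.8 252.6] 85 [152 188  11  10]
top [157.3 101.5] 109 [ 0 34 16 15]
```

View pics/c4.png

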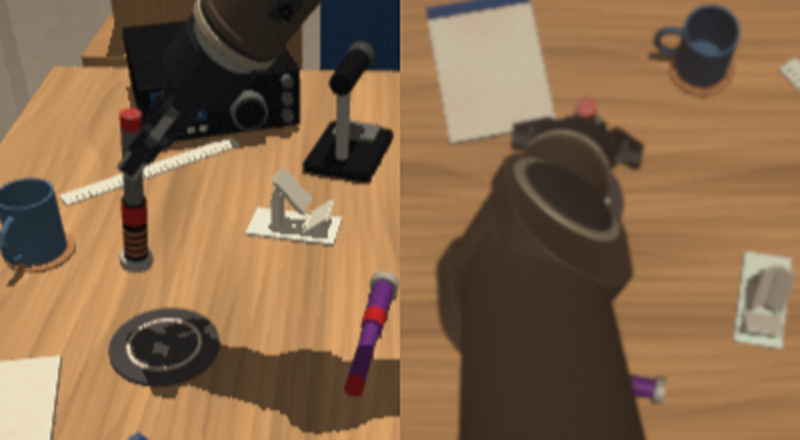

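The side crop shows the red antenna nearly upright above the plate, with its bands at (195,120) and (196,167). The top camera is blocked by the arm. I'll check the lean on the vertical plane through the grasp.

```bash
cat >lean.py <<'E'
from h import *
o=get_obs();im=capture("side")[:,:,::-1]
b=sorted([c[0] for c in red(im,(150,60,235,260)) if c[1]>40],key=lambda c:c[1])
y=o["tcp_pos"][1]
P=[]
for c in b[:2]:
    s,v=ray("side",c);P.append(s+v*(y-s[1])/v[1])
P=np.array(P);d=P[0]-P[1];print(P.round(4).tolist(),"L",np.linalg.norm(d).round(4),"lean x deg",np.degrees(np.arctan2(d[0],d[2])).round(2))
R=Ro.from_quat(o["orientation"]).as_matrix();print("tool y (z comp)",R[:,1].round(4),"tilt",np.degrees(np.arccos(-R[2,2])))
togo([.587,-.024,.25],tool(-9,40))
E
python3 lean.py
```

```text
[[0.5873, -0.0346, 0.2903], [0.6005, -0.0346, 0.1785]] L 0.1126 lean x deg -6.74
tool y (z comp) [-0.1692 -0.9856  0.0053] tilt 39.032252888233955
at [ 0.585  -0.0345  0.2512] shift [-0.02 -0.43  0.04] turn [ 0.14  0.19 -0.08]
```

```bash
python3 - <<'E'
from h import *
o=get_obs();im=capture("wrist")[:,:,::-1];S=capture("side")[:,:,::-1]
m=camera_model("wrist");W=np.eye(4);W[:3,:3]=Ro.from_quat(o["orientation"]).as_matrix();W[:3,3]=o["tcp_pos"]
M=np.array(m["mount"])
h=cv2.cvtColor(im,cv2.COLOR_BGR2HSV);msk=(((h[...,0]<8)|(h[...,0]>172))&(h[...,1]>130)&(h[...,2]>35)).astype(np.uint8)
n,l,s,c=cv2.connectedComponentsWithStats(msk)
for i in range(1,n):
    if s[i,4]>30:print(c[i].round(1),s[i])
a=cv2.resize(im,None,fx=.7,fy=.7,interpolation=3);b=cv2.resize(S[95:225,160:240],None,fx=294/130,fy=294/130,interpolation=2)
cv2.imwrite("pics/c5.png",np.hstack([a,b]))
E
```

```text
[ 26.1 213.2] [  4 203  48  22 213]
[ 20.5 223.6] [  0 213  45  22 226]
[288.6 260.8] [ 258  230   62   63 3064]
```

View pics/c5.png

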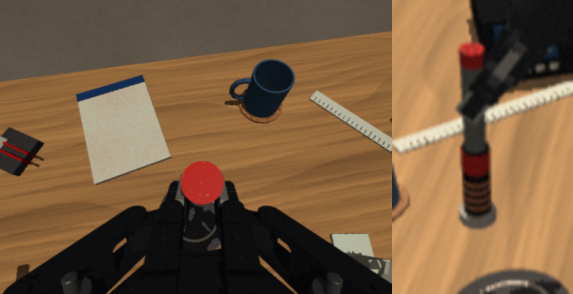

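The wrist view shows only the red tip disc, at (289,261). In the side view the column difference from tip to foot is about 3 px, where an upright piece would show about 12 px. So the foot hangs about 6° too far forward because the antenna pivoted slightly during the lift. I'll correct the tilt.

```bash
python3 -c "
from h import *
togo([.587,-.024,.22],tool(-9,32.3))"
```

```text
at [ 0.585  -0.0342  0.2512] shift [-0.78 -0.42  0.97] turn [ 0.13 -1.35 -0.08]
```

play_rows:
  motion:
    - [-0.1, -0.1, 0.2, 0.1, -0.3, 0, 0]
    - [-0.3, -0.2, 0.4, 0.1, -0.6, 0, 0]
    - [-0.5, -0.3, 0.7, 0.1, -1.0, 0, 0]
    - [-0.7, -0.4, 0.9, 0.1, -1.3, 0, 0]
    - [-0.8, -0.4, 1.0, 0.1, -1.4, 0, 0]
    - [-0.8, -0.4, 1.0, 0.1, -1.4, 0, 0]
    - [-0.8, -0.4, 1.0, 0.1, -1.4, 0, 0]
    - [-0.8, -0.4, 1.0, 0.1, -1.4, 0, 0]

```text
clock: 7.35
tcp_pos: [0.5868, -0.024, 0.2193]
orientation: [0.958, -0.079, 0.276, 0.022]
force: [0.2, 0.2, -1.6]
width: 0.212
grip_force: 64.4
```

```bash
python3 lean.py; python3 - <<'E'
from h import *
# foot: bright steel below the coil in side view
S=capture("side")[:,:,::-1];cv2.imwrite("pics/s6.png",S)
cv2.imwrite("pics/c6.png",cv2.resize(S[110:265,160:260],None,fx=3.5,fy=3.5,interpolation=2))
E
```

```text
[[0.5945, -0.024, 0.2582], [0.594, -0.024, 0.1436]] L 0.1146 lean x deg 0.26
tool y (z comp) [-0.1627 -0.9867 -0.0018] tilt 32.093126333612936
at [ 0.5869 -0.0239  0.2193] shift [ 0.66  0.   -1.04] turn [ 0.02  1.58 -0.07]
```

View pics/c6.png

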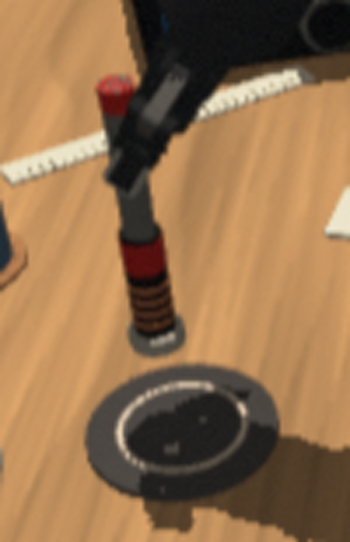

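The antenna is upright now: lean 0.3°, tip at (193,135) and foot about (205,207) in the full side image. The ring is centred about 7 mm nearer the robot. I'll bring it down to about 14 mm above the plate.

play_rows:
  motion:
    - [-0.2, 0, 0.2, 0, 0, 0, 0]
    - [-0.4, 0, 0.5, 0, 0, 0, 0]
    - [-0.6, 0, 0.8, 0, 0, 0, 0]
    - [-0.9, 0, 1.2, 0, 0, 0, 0]
    - [-1.2, 0, 1.5, 0, 0, 0, 0]
    - [-1.4, 0, 1.8, 0, 0, 0, 0]
    - [-1.5, 0, 1.9, 0, 0, 0, 0]
    - [-1.5, 0, 1.9, 0, 0, 0, 0]
    - [-1.5, 0, 1.9, 0, 0, 0, 0]

```text
clock: 8.35
tcp_pos: [0.5807, -0.0223, 0.1594]
orientation: [0.958, -0.078, 0.276, 0.021]
force: [0.6, 0.6, -1.8]
width: 0.208
grip_force: 64.4
```

```bash
python3 lean.py; python3 - <<'E'
from h import *
S=capture("side")[:,:,::-1];cv2.imwrite("pics/c7.png",cv2.resize(S[125:275,160:260],None,fx=3.5,fy=3.5,interpolation=2))
E
```

```text
[[0.5875, -0.0223, 0.1975], [0.5882, -0.0223, 0.0828]] L 0.1147 lean x deg -0.36
tool y (z comp) [-0.1621 -0.9868 -0.0021] tilt 32.10065959850089
at [ 0.5808 -0.0224  0.1595] shift [ 2.14  0.01 -2.93] turn [ 0.02  1.58 -0.07]
```

View pics/c7.png

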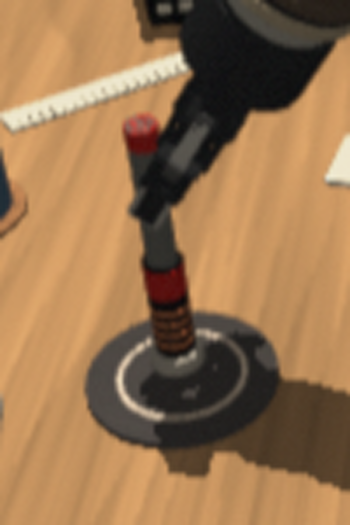

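The foot, at about (211,228) in the side image, hovers over the middle of the ring (212,231). I'll go down slowly now and watch the force.

play_rows:
  motion:
    - [-0.02, 0, 0.03, 0, 0, 0, 0]
    - [-0.04, 0, 0.07, 0, 0, 0, 0]
    - [-0.06, 0, 0.1, 0, 0, 0, 0]
    - [-0.08, 0, 0.14, 0, 0, 0, 0]
    - [-0.11, 0, 0.17, 0, 0, 0, 0]
    - [-0.13, 0, 0.2, 0, 0, 0, 0]
    - [-0.15, 0, 0.24, 0, 0, 0, 0]
    - [-0.17, 0, 0.27, 0, 0, 0, 0]
    - [-0.19, 0, 0.3, 0, 0, 0, 0]
    - [-0.21, 0, 0.34, 0, 0, 0, 0]
    - [-0.21, 0, 0.34, 0, 0, 0, 0]

```text
clock: 9.55
tcp_pos: [0.5804, -0.0225, 0.1487]
orientation: [0.958, -0.079, 0.275, 0.022]
force: [-0.3, -0.5, -2.0]
width: 0.208
grip_force: 64.4
```

play_rows:
  motion:
    - [-0.02, 0, 0.03, 0, 0, 0, 0]
    - [-0.04, 0, 0.07, 0, 0, 0, 0]
    - [-0.04, 0, 0.07, 0, 0, 0, 0]

```text
clock: 9.85
tcp_pos: [0.5805, -0.0226, 0.1467]
orientation: [0.958, -0.079, 0.275, 0.022]
force: [0.6, 0.1, -2.4]
width: 0.213
grip_force: 64.4
```

play_rows:
  motion:
    - [-0.01, 0, 0.02, 0, 0, 0, 0]
    - [-0.02, 0, 0.03, 0, 0, 0, 0]
    - [-0.02, 0, 0.03, 0, 0, 0, 0]

```text
clock: 10.15
tcp_pos: [0.5805, -0.0226, 0.1459]
orientation: [0.958, -0.079, 0.275, 0.022]
force: [-0.1, 0.2, -1.8]
width: 0.21
grip_force: 64.4
```

play_rows:
  motion:
    - [-0.01, 0, 0.02, 0, 0, 0, 0]
    - [-0.02, 0, 0.03, 0, 0, 0, 0]
    - [-0.02, 0, 0.03, 0, 0, 0, 0]

```text
clock: 10.45
tcp_pos: [0.5807, -0.0226, 0.1453]
orientation: [0.958, -0.079, 0.276, 0.022]
force: [-1.2, -0.8, -0.4]
width: 0.209
grip_force: 64.6
```

play_rows:
  motion:
    - [-0.01, 0, 0.02, 0, 0, 0, 0]
    - [-0.02, 0, 0.03, 0, 0, 0, 0]
    - [-0.02, 0, 0.03, 0, 0, 0, 0]

```text
clock: 10.75
tcp_pos: [0.5813, -0.0226, 0.1452]
orientation: [0.958, -0.079, 0.276, 0.021]
force: [-1.6, 0.8, 5.1]
width: 0.206
grip_force: 65.0
```

```bash
python3 lean.py
```

```text
[[0.5885, -0.0226, 0.1836], [0.5879, -0.0226, 0.0691]] L 0.1145 lean x deg 0.28
tool y (z comp) [-0.1626 -0.9867 -0.0024] tilt 32.14268294931983
at [ 0.5813 -0.0225  0.1452] shift [ 2.43  0.01 -3.42] turn [ 0.02  1.57 -0.07]
```

play_rows:
  motion:
    - [0, 0, 0, 0, 0, 0, 0]
    - [0, 0, 0, 0, 0, 0, 0]
  squeeze: 20

```text
clock: 11.0
tcp_pos: [0.5813, -0.0225, 0.1452]
orientation: [0.958, -0.079, 0.276, 0.021]
force: [-1.2, -0.4, 4.2]
width: 0.211
grip_force: 65.0
```

```bash
python3 lean.py; python3 -c "
from h import *
o=get_obs();print(o['force'],o['grip_force'],o['wrist_torque'])"
```

```text
[[0.5878, -0.0225, 0.1814], [0.5881, -0.0225, 0.0689]] L 0.1124 lean x deg -0.11
tool y (z comp) [-0.1625 -0.9867 -0.0025] tilt 32.14287990630615
at [ 0.5813 -0.0226  0.1452] shift [ 2.43  0.01 -3.42] turn [ 0.02  1.57 -0.07]
[-1.83232765 -0.63324276  5.55917268] 65.00366449356079 [-0.03760011  0.31784803 -0.08520713]
```

Standing upright with light contact. Now I open gradually.

play_rows:
  motion:
    - [0, 0, 0, 0, 0, 0, 20]
    - [0, 0, 0, 0, 0, 0, 24]
    - [0, 0, 0, 0, 0, 0, 28]
    - [0, 0, 0, 0, 0, 0, 34]
    - [0, 0, 0, 0, 0, 0, 42]
    - [0, 0, 0, 0, 0, 0, 55]
    - [0, 0, 0, 0, 0, 0, 70]
    - [0, 0, 0, 0, 0, 0, 85]
    - [0, 0, 0, 0, 0, 0, 100]
    - [0, 0, 0, 0, 0, 0, 100]
    - [0, 0, 0, 0, 0, 0, 100]
    - [0, 0, 0, 0, 0, 0, 100]

```text
clock: 12.25
tcp_pos: [0.5806, -0.0226, 0.1443]
orientation: [0.958, -0.079, 0.275, 0.022]
force: [-0.1, 0.4, 0.3]
width: 0.999
grip_force: 0.0
```

```bash
python3 lean.py; python3 -c "
from h import *
cv2.imwrite('pics/s8.png',capture('side')[:,:,::-1])
print(get_obs()['force'],get_obs()['width'])"
```

```text
[[0.5893, -0.0226, 0.1778], [0.5887, -0.0226, 0.068]] L 0.1098 lean x deg 0.31
tool y (z comp) [-0.1625 -0.9867 -0.0019] tilt 32.04380003630393
at [ 0.5805 -0.0226  0.1443] shift [ 2.47  0.01 -3.44] turn [ 0.02  1.59 -0.07]
[0.38546577 0.21477242 0.17706649] 0.9976977801382749
```

It stands free. I back straight out along the tool axis and then watch for two seconds.

play_rows:
  motion:
    - [0, 0, -0.1, 0, 0, 0, 100]
    - [0, 0, -0.3, 0, 0, 0, 100]
    - [0, 0, -0.6, 0, 0, 0, 100]
    - [0, 0, -1.0, 0, 0, 0, 100]
    - [0, 0, -1.5, 0, 0, 0, 100]
    - [0, 0, -2.1, 0, 0, 0, 100]
    - [0, 0, -2.7, 0, 0, 0, 100]
    - [0, 0, -3.3, 0, 0, 0, 100]
    - [0, 0, -3.9, 0, 0, 0, 100]
    - [0, 0, -4.5, 0, 0, 0, 100]
    - [0, 0, -4.8, 0, 0, 0, 100]
    - [0, 0, -5.0, 0, 0, 0, 100]

```text
clock: 13.55
tcp_pos: [0.5149, -0.0121, 0.2512]
orientation: [0.958, -0.079, 0.276, 0.022]
force: [-0.6, -0.4, 0.1]
width: 0.998
grip_force: 0.0
```

```bash
python3 -c "
from h import *
print(get_obs()['clock'],[(c[0].round(2),c[1]) for c in red(capture('side')[:,:,::-1],(150,60,235,260))])"
```

```text
13.55 [(array([200.59, 168.83]), np.int32(90)), (array([207.56, 211.11]), np.int32(75))]
```

play_rows:
  motion:
    - [0, 0, 0, 0, 0, 0, 100]
    - [0, 0, 0, 0, 0, 0, 100]
    - [0, 0, 0, 0, 0, 0, 100]
    - [0, 0, 0, 0, 0, 0, 100]
    - [0, 0, 0, 0, 0, 0, 100]
    - [0, 0, 0, 0, 0, 0, 100]
    - [0, 0, 0, 0, 0, 0, 100]
    - [0, 0, 0, 0, 0, 0, 100]
    - [0, 0, 0, 0, 0, 0, 100]
    - [0, 0, 0, 0, 0, 0, 100]
    - [0, 0, 0, 0, 0, 0, 100]
    - [0, 0, 0, 0, 0, 0, 100]

```text
clock: 14.8
tcp_pos: [0.5151, -0.012, 0.2503]
orientation: [0.958, -0.079, 0.275, 0.022]
force: [0.2, -0.3, -0.3]
width: 0.999
grip_force: 0.0
```

play_rows:
  motion:
    - [0, 0, 0, 0, 0, 0, 100]
    - [0, 0, 0, 0, 0, 0, 100]
    - [0, 0, 0, 0, 0, 0, 100]
    - [0, 0, 0, 0, 0, 0, 100]
    - [0, 0, 0, 0, 0, 0, 100]
    - [0, 0, 0, 0, 0, 0, 100]
    - [0, 0, 0, 0, 0, 0, 100]
    - [0, 0, 0, 0, 0, 0, 100]
    - [0, 0, 0, 0, 0, 0, 100]
    - [0, 0, 0, 0, 0, 0, 100]
    - [0, 0, 0, 0, 0, 0, 100]
    - [0, 0, 0, 0, 0, 0, 100]

```text
clock: 16.0
tcp_pos: [0.5151, -0.012, 0.2503]
orientation: [0.958, -0.079, 0.275, 0.022]
force: [-0.1, -0.5, 0.1]
width: 1.001
grip_force: 0.0
```

```bash
python3 -c "
from h import *
S=capture('side')[:,:,::-1]
print(get_obs()['clock'],get_obs()['tcp_pos'],[(c[0].round(2),c[1]) for c in red(S,(150,60,235,260))])
cv2.imwrite('pics/s9.png',cv2.resize(S[90:390,130:330],None,fx=2,fy=2,interpolation=2))"
```

```text
16.05 [ 0.51506135 -0.01203436  0.25028456] [(array([200.6 , 168.86]), np.int32(92)), (array([207.63, 211.13]), np.int32(76))]
```

View pics/s9.png

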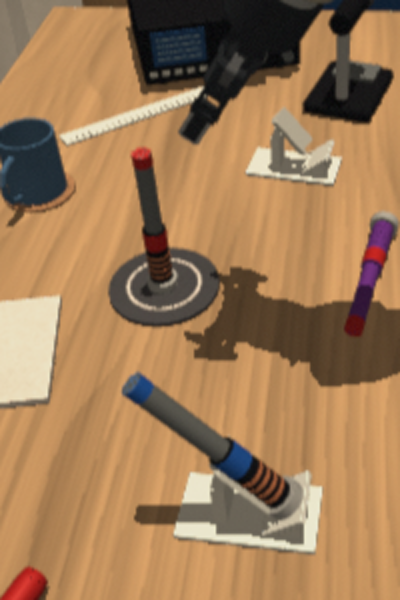

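The red antenna stands upright with its foot at (161,283) in the crop, inside the ring centred at (164,284). Its bands moved less than 0.1 px in 2.5 s, the blue antenna is still in its rest, and the gripper is clear. I'm handing in.

```bash
python3 -c "
from workcell import *
print(finish_job())"
```

```text
the job is handed in; nothing more can be done
None
```

The red-banded antenna stands upright by itself inside the white ring, the blue one is still in its rest, and the job was handed in at about 16 s.

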